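Fit and hold the bayonet test cap on the zero-check port

TASK

The zero-check port is covered by a petri dish serving as a dust cover: lift the dish off and stand it flat on the bench beside the port, well clear of it. Then fit the orange bayonet test cap: enter its two lugs in the port's slots, push it down home against the spring, and twist it a quarter turn clockwise (seen from above) against the valve spring. Finish while still gripping the cap and holding it turned and seated - do not let go - and leave the other things on the bench alone.

Things in the scene. Friction and masses are not known exactly. Their poses are not given: they have to be found in the camera images.
- port: Bayonet port fixed to the bench: dark base plate 84x84x8 mm, round aluminium body 55 mm across, rim 50 mm above the bench. Origin: centre of the underside, on the bore axis; z up. The two slots lie along its +x and -x (red bars on the body; green bars: a quarter turn on). A brass hose barb sticks out along +x, 26 mm up, to 57 mm from the axis. Yaw varies.
- port_mouth (a point): Centre of the port's mouth at rim height, port's axes. Bore 29 mm across in an 8 mm thick flange, with two facing slots 12 mm wide along x reaching 23 mm from the axis; below the flange a chamber 47 mm across lets the lugs turn. A spring plunger in the bore, top 8 mm below the rim at rest, pushes the cap up: 3 N at first touch, about 8 N with the cap fully in.
- port_valve (a joint): Spring valve in the port, rad: 0 at rest, grows as the cap's lugs push it round clockwise from above, stop at 1.4. The lugs meet it after the cap has turned about 0.3 rad, so a quarter turn of the cap reads about 1.27. Its spring pulls back with 0.05 N m at first, 0.24 N m at a quarter turn: a cap let go turns back.
- test_cap: Orange bayonet cap, 60 mm high, about 0.12 kg, standing on its spigot. Origin: centre of the underside, on its axis; z up. Steel spigot 26 mm in diameter with two lugs at its foot (z 0 to 7, 8 mm wide) reaching 20 mm from the axis along +x and -x; collar 48 mm across, z 19 to 25 mm. Collar on rim: origin 31 mm above the port's; turned, the lugs catch under the flange at 35 mm.
- cap_grip (a point): Centre of the cap's flat wing grip, 42 mm above the cap's origin, cap's axes. The wing is 44 mm long along x, 16 mm thick along y, from 25 to 60 mm above the origin, in line with the lugs (white line on its top). Either way round fits the port.
- dish: Petri dish with its lid, one rigid piece, 58 mm in diameter, 15 mm high, lying on the port's rim (underside 50 mm above the bench) at the start. Origin: centre of the underside, z up.
- particle_counter: Bench particle counter, a fixed metal box 0.27x0.26 m, 0.21 m high (0.25 m with the handle), standing between the port and the cap a little farther back; it does not move from start to start. Origin: on the bench under it; front face 0.135 m along its -x, sides 0.13 m along its y. Carry things over it or round its front.
- remote_counter: Small dark box on a bent sheet stand, 106x137 mm, 0.19 m high, fixed, always in the same place just behind the cap (the box overhead begins 0.1 m up, front face near the origin, facing its -x); keep the gripper clear of it. Origin: on the bench under it.
- mouse: Black computer mouse, 105x58x36 mm; leave alone. Origin: centre of the underside.
- tin: Round pale tin, 57 mm in diameter, 22 mm high; leave alone. Origin: centre of the underside.
- vial: Vial with a red cap, 26 mm in diameter, 54 mm high, standing; leave alone. Origin: centre of the underside.
Things that resemble listed ones, but are neither listed nor needed, are in the scene too. Of the things like the test_cap, leave any that is green; of the rest the smaller one is meant.

How it is judged (in metres and radians):
On the way, in this order (a step that is already met when the one before it is completed fails the run):
1. the dish is lifted off the port in the gripper (height (world z) of dish above 0.065 m and contact force between the fingers and dish above 0.3 N), for 0.1 s.
2. the dish stands flat on the bench clear of the port, released (height (world z) of dish below 0.006 m and angle between dish's own z axis and vertical below 0.15 rad and horizontal distance between dish and port above 0.085 m and linear speed of dish below 0.03 m/s and contact force between the fingers and dish below 0.1 N), for 0.2 s.
3. the cap's foot has entered the port's bore, held in the gripper (horizontal distance between test_cap and port below 0.005 m and z of test_cap in the frame of port below 0.044 m and contact force between the fingers and test_cap above 1 N), for 0.05 s.
4. the cap is seated, turned and held (horizontal distance between test_cap and port below 0.005 m and z of test_cap in the frame of port below 0.038 m and angle between test_cap's own z axis and vertical below 0.12 rad and value of joint port_valve above 1 rad and contact force between the fingers and test_cap above 2 N), for 0.3 s.
At the end, for the whole second after the job is handed in: The cap is gripped (over 2 N) in the port: within 5 mm of its axis, upright within 0.12 rad, origin under 38 mm above the port's, valve past 1.0 rad and all still; the dish stands released and flat (0.15 rad) on the bench, at least 85 mm from the port, centre to centre (all of step 2 and all of step 4 and velocity of joint port_valve between -0.1 and 0.1 rad/s and linear speed of test_cap below 0.02 m/s); the arm keeps its last pose, push and grip.
It fails at once if a bystander (mouse, tin or vial) is moved more than 20 mm (distance of any of mouse, tin, vial from where it was at the start of the episode above 0.02 m).
It also fails if it takes over 61 s, if anything falls off the work surface, if the arm or the gripper's body presses on something with over 40 N, if the wrist force passes 120 N, or if a joint passes its speed limit or range.

ROBOT

A 6-joint arm with a two-finger parallel gripper is mounted at the origin on a cart in front of the work surface, level with it; the furniture and walls round the work are solid. World frame = base frame: x ahead of the robot, y to its left, z up, the work surface at z = 0. Lengths are in m, angles in degrees, forces in N, time in s.
With the tool pointing down it reaches from about 0.4 to 0.825 m from the base axis. Payload 7 kg.
Tool frame: the origin (TCP) lies on the centre line of the jaws, within the pads' length; the fingertips stand 19 mm ahead of it and the grasp point (between the pads) is the TCP (r.tip_extent is the distance from the TCP to the fingertips, in m); z points along the fingers, y is the line along which they close (so a half turn about z gives the same grasp; the last joint's range is limited). The gripper opens to 88 mm and grips with 3 to 60 N. Pads are 19 mm wide; open, the fingers measure 130 mm over their backs; the gripper's body (78 mm by 193 mm) begins 47 mm behind the grasp point.
Start: joints at [-54.826, 20.546, 0.682, 0, -70.136, -16.507], TCP at [0.216, -0.639, 0.246] pointing down, gripper open.
Joint ranges: [-176.03, 176.03], [-82.01, 121.73], [-58.28, 71.71], [-173.87, 95.51], [-174.79, -0.11], [-173.66, 173.66]. Speed limits (degrees/s): [136.94, 136.94, 172.46, 180, 180, 180].

INTERFACE

Orientations are given as [roll, pitch, yaw] about the fixed x, y, z axes, in that order (R = Rz(yaw) Ry(pitch) Rx(roll)).
In Python, from plant import r gives the robot as it stands. The module is installed in compiled form; this text tells all that it offers.
- The arm moves only by the tool jog_arm, never from a script. Its argument "deltas" is a list that holds one entry, the list of rows, each a list of 5 numbers: the opening, from -1 (shut) to 1 (fully open), then the shift along the world's x, y, z in cm, then the turn about the world's z in rad. In form: [[[claw, dx, dy, dz, turn], ...]]. A call has 1 to 8 rows; each row shifts and turns the commanded pose from where the row before left it; what a row does not reach is not made up. A row lasts 1/8 s, in which the tool goes at most 62.5 mm and 10.7 degrees, less where a joint would pass 70% of its speed; a pose out of reach is approached as far as the arm can. A call with a gripper value outside its range is refused whole. The fingers move at their own pace and stop on an object; "force" is the grip in N (left out, the last holds). Time passes only in rows, so rows that do not move let the fingers close. It gives the time, the measured TCP pose, the force, the opening and the grip force at its end, in the units of the state.
- r.get_state(): the state, without advancing time (a new reading comes with each control period).
- r.capture(name): name is "side" or "top"; returns the picture (420x560x3 uint8, blue, green, red); there is no depth.
- r.camera_info(name): a dict with "fx", "fy", "cx", "cy" (pixels), "view" (4x4, takes a point from world to camera coordinates). Camera axes: x right, y up, looking along -z (the intrinsics and any distortion apply to the point x, -y, -z); pixel columns grow to the right and rows downward; lengths in m; the calibration is good to about 2 mm. A picture is of the moment at which its call begins. camera_info takes no time and is no camera call.
- r.close_job(): hands the job in; it is judged then, once.
The state is a dict: "time_s": time; "joints": joint angles; "qd": joint speeds; "joint_torque": joint torques, N m; "tcp_pos": TCP position; "eef_rot": TCP orientation; "contact_force": force on the tool from outside, world axes, zero at the start; "moment": the same for the moment, N m; "gripper_width": finger opening in m; "gripper_force": force on a finger pad.
Only numpy, scipy, OpenCV 4.12 (cv2) and the standard library are available. Lean on these libraries where they do the work, as an engineer would, in place of code of your own. Each camera call takes 0.05 s, during which the arm holds its last target. There are 200 camera calls.

## Working session

There is one attempt and no reset: what is moved stays moved. The work goes in short steps, Python scripts to look and compute and a tool call to move; the robot and the scene stay as the last step left them, time stands still between calls to the robot, and variables do not carry over. Pictures are saved under pics/ and viewed, at most 10 in all, crops included, and the job is handed in when it is done.

Besides the shell and the picture viewer there is one more tool, called after ">>>" by a JSON object that holds its "api" and its "payload", one argument or row to a line. jog_arm: Moves the arm, as the interface text tells. Its arguments: {"type":"object","properties":{"deltas":{"type":"array"},"force":{"type":"number"}},"required":["deltas"]}

```bash
mkdir -p pics
cat > h.py <<'E'
import numpy as np, cv2
from plant import r
def ray(n,u,v):
    c=r.camera_info(n); V=np.array(c["view"]); R=V[:3,:3]; o=-R.T@V[:3,3]
    K=np.array([[c["fx"],0,c["cx"]],[0,c["fy"],c["cy"]],[0,0,1.]])
    d=c.get("dist",None)
    p=cv2.undistortPoints(np.array([[[u,v]]],float),K,None if d is None else np.array(d,float))[0,0]
    d=R.T@np.array([p[0],-p[1],-1.]); return o,d/np.linalg.norm(d)
def plane(n,u,v,z):
    o,d=ray(n,u,v); return o+d*(z-o[2])/d[2]
def tri(a,b):
    (o,d),(p,e)=ray(*a),ray(*b)
    s=np.linalg.lstsq(np.c_[d,-e],p-o,rcond=None)[0]
    A=o+s[0]*d;B=p+s[1]*e; return (A+B)/2,np.linalg.norm(A-B)
def proj(n,P):
    c=r.camera_info(n); V=np.array(c["view"]); q=V[:3,:3]@np.array(P)+V[:3,3]
    return c["fx"]*q[0]/-q[2]+c["cx"], c["fy"]*-q[1]/-q[2]+c["cy"]
E
python3 - <<'E'
from h import *
for n in("side","top"):
    cv2.imwrite(f"pics/{n}0.png",r.capture(n)); c=r.camera_info(n); print(n,{k:(np.round(v,3).tolist() if not isinstance(v,str) else v) for k,v in c.items()}); print(ray(n,c["cx"],c["cy"]))
print(r.get_state())
E
```

```text
side {'fx': 491.677, 'fy': 491.677, 'cx': 285.841, 'cy': 206.143, 'view': [[0.929, -0.37, 0.026, -0.564], [0.118, 0.362, 0.924, -0.142], [-0.352, -0.855, 0.38, -1.454], [0.0, 0.0, 0.0, 1.0]]}
(array([ 0.02910763, -1.4011267 ,  0.69955584]), array([ 0.35169986,  0.85535089, -0.38037096]))
top {'fx': 418.772, 'fy': 418.772, 'cx': 282.637, 'cy': 205.039, 'view': [[-0.012, -1.0, 0.012, 0.015], [0.994, -0.011, 0.109, -0.576], [-0.109, 0.013, 0.994, -1.238], [0.0, 0.0, 0.0, 1.0]]}
(array([0.43755934, 0.02486728, 1.29353602]), array([ 0.10892453, -0.01292915, -0.99396594]))
{'time_s': 0.1, 'joints': array([-5.48274743e+01,  2.05880270e+01,  6.40109387e-01, -1.77918999e-02,
       -7.01376914e+01, -1.65055348e+01]), 'qd': array([-0.04362019, -0.035269  ,  0.044557  , -0.00829576,  0.07289678,
       -0.06679749]), 'joint_torque': array([-1.18828135e-03, -5.84165204e+01,  2.93754208e+01,  7.01563686e+00,
        1.01651932e-02, -5.41978920e-05]), 'tcp_pos': array([ 0.21587514, -0.63911496,  0.2447166 ]), 'eef_rot': array([ 1.79913166e+02, -8.28719650e-03, -1.61339060e+02]), 'contact_force': array([ 0.97891642, -0.43554572, -0.07221287]), 'moment': array([ 0.02007551, -0.04233995, -0.00168481]), 'gripper_force': 0.0, 'gripper_width': 0.0874100661989073}
```

View pics/side0.png

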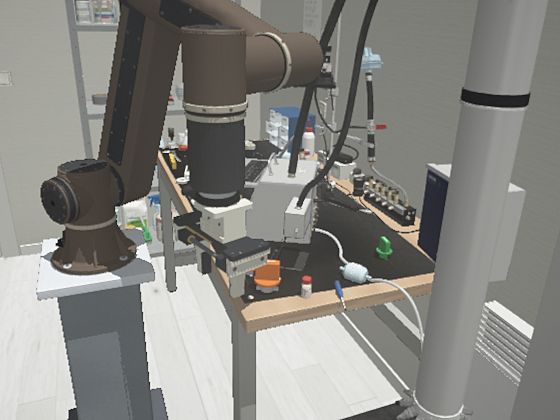

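View pics/top0.png

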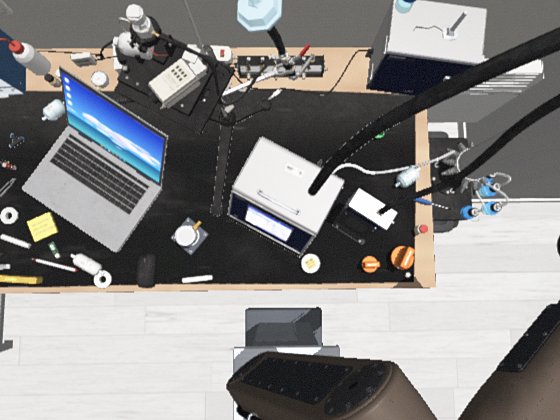

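The side view shows an orange cap at about (267,275), and the vial at (306,287). In the top view the port and dish are near (188,236) and the orange caps near (370,264) and (402,257). The tin is at (310,263) and the mouse at (147,270). Next I'll zoom in.

Run:
```python
from h import *
t=cv2.imread("pics/top0.png"); s=cv2.imread("pics/side0.png")
a=cv2.resize(t[205:265,150:230],None,fx=5,fy=5,interpolation=2)
b=cv2.resize(t[215:290,345:435],None,fx=4.4,fy=4,interpolation=2)[:300,:400]
c=cv2.resize(s[240:310,230:330],None,fx=4,fy=4,interpolation=2)
d=cv2.resize(s[130:230,230:330],None,fx=4,fy=3,interpolation=2)
out=np.zeros((600,800,3),np.uint8)
for im,(y,x) in((a,(0,0)),(b,(0,400)),(c,(300,0)),(d,(300,400))):
    out[y:y+im.shape[0],x:x+im.shape[1]]=im[:300,:400]
cv2.imwrite("pics/z0.png",out)
for n,uv,z in(("top",(188,236),.06),("top",(370,264),.06),("top",(402,257),.07),("top",(310,263),.02),("side",(267,275),.03)): print(plane(n,*uv,z))
print(proj("side",[.37,.25,.06]))
hsv=cv2.cvtColor(t,cv2.COLOR_BGR2HSV); m=cv2.inRange(hsv,(5,150,120),(20,255,255))
_,_,st,ce=cv2.connectedComponentsWithStats(m)
for q,w in zip(st,ce):
    if q[4]>30: print(q,w)
```

```text
[0.48452733 0.28743148 0.06      ]
[ 0.39637191 -0.24459176  0.06      ]
[ 0.41567967 -0.33644791  0.07      ]
[ 0.400348   -0.07203629  0.02      ]
[ 0.42171984 -0.32797076  0.03      ]
(np.float64(199.60726478685726), np.float64(192.97523072156292))
[     0      0    560    420 234847] [279.33154777 209.42433584]
[391 246  15  21  91] [396.73626374 254.45054945]
[400 247  14  23 138] [407.36956522 259.30434783]
[362 256  18  17 124] [370.19354839 264.38709677]
```

View pics/z0.png

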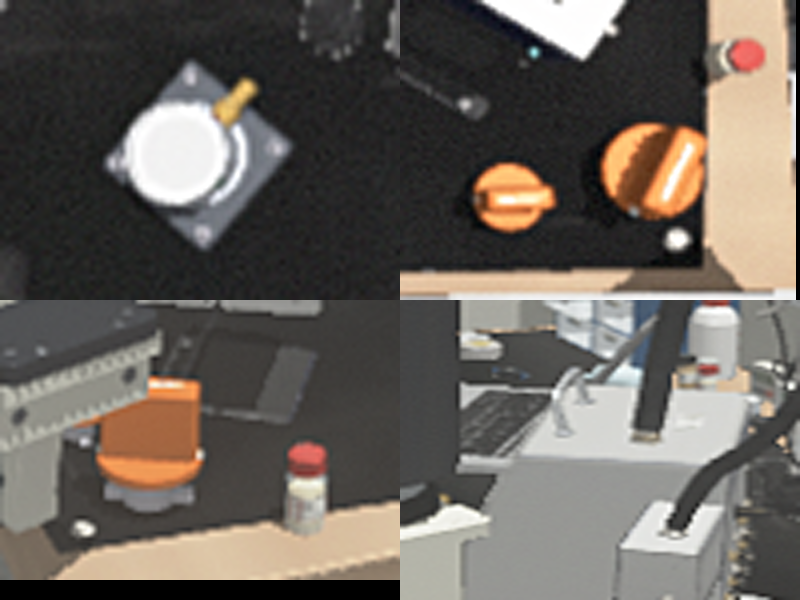

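The zoom shows the port plate as a diamond, corners in the full image at about (188,217), (171,237), (191,255) and (208,235). The barb points up-right and the dish is near (185.5,236). The small orange cap is at (370,264), with its wing roughly along image x. The side view is blocked here by the gripper (small cap) and the counter (port).

Run:
```python
from h import *
t=np.mean([r.capture("top").astype(float) for _ in range(6)],0).astype(np.uint8); cv2.imwrite("pics/topavg.png",t)
x0,y0,k=150,205,6
c=cv2.resize(t[y0:265,x0:230],None,fx=k,fy=k,interpolation=cv2.INTER_CUBIC)
U=lambda p:((p[0]+.5)/k-.5+x0,(p[1]+.5)/k-.5+y0)
hsv=cv2.cvtColor(c,cv2.COLOR_BGR2HSV)
g=c.max(2)
brass=cv2.inRange(hsv,(12,90,110),(32,255,255)); dish=cv2.inRange(hsv,(0,0,200),(180,30,255))
plate=((g>62)&(g<160)).astype(np.uint8)*255; plate[brass>0]=0
def big(m):
    cs=cv2.findContours(m,cv2.RETR_EXTERNAL,cv2.CHAIN_APPROX_NONE)[0]; return max(cs,key=cv2.contourArea)
cp=big(plate); rect=cv2.minAreaRect(cp); box=cv2.boxPoints(rect)
P=np.array([plane("top",*U(b),.008) for b in box]); print("plate",P.round(4).tolist(),"mean",P.mean(0),"sides",np.linalg.norm(P-np.roll(P,1,0),axis=1))
e=P-np.roll(P,1,0); print("edge deg",np.degrees(np.arctan2(e[:,1],e[:,0])))
cb=cv2.moments(brass,True); b=plane("top",*U((cb['m10']/cb['m00'],cb['m01']/cb['m00'])),.026); print("brass",b,"yaw",np.degrees(np.arctan2(*(b-P.mean(0))[1::-1])))
cd=big(dish); (cx,cy),rad=cv2.minEnclosingCircle(cd); D=plane("top",*U((cx,cy)),.065); q=plane("top",*U((cx+rad,cy)),.065); m=cv2.moments(cd); print("dish",D,"r",np.linalg.norm(q-D),plane("top",*U((m['m10']/m['m00'],m['m01']/m['m00'])),.065))
print("side px of port",proj("side",[.4845,.287,.06]))
# counter top corners guess & remote
for uv in((262,136),(343,182),(312,245),(231,197)): print("counter",plane("top",*uv,.21))
for uv in((348,202),(358,188),(397,212),(383,228)): print("remote",plane("top",*uv,.19))
# cap
k=6;x0,y0=350,245
c=cv2.resize(t[y0:285,x0:390],None,fx=k,fy=k,interpolation=cv2.INTER_CUBIC); hsv=cv2.cvtColor(c,cv2.COLOR_BGR2HSV)
w=cv2.inRange(hsv,(0,0,170),(180,110,255)); cw=big(w); rc=cv2.minAreaRect(cw); B=np.array([plane("top",*U(p),.06) for p in cv2.boxPoints(rc)])
print("white",B.mean(0),np.linalg.norm(B-np.roll(B,1,0),axis=1)); e=B-np.roll(B,1,0); print(np.degrees(np.arctan2(e[:,1],e[:,0])))
o=cv2.inRange(hsv,(4,110,80),(22,255,255)); co=big(o); (cx,cy),rad=cv2.minEnclosingCircle(co); print("collar",plane("top",*U((cx,cy)),.025),rad/k,U((cx,cy)))
```

```text
plate [[0.4839, 0.3567, 0.008], [0.5603, 0.2928, 0.008], [0.503, 0.2257, 0.008], [0.4273, 0.2899, 0.008]] mean [0.49360998 0.29127687 0.008     ] sides [0.08756768 0.09964787 0.08819529 0.09923008]
edge deg [  49.7396144   -39.9201125  -130.53066157  139.71950172]
brass [0.51893288 0.26932549 0.026     ] yaw -40.92067904967128
dish [0.48929409 0.29690058 0.065     ] r 0.031715615561953646 [0.48730557 0.29561782 0.065     ]
side px of port (np.float64(227.61788061553472), np.float64(186.31313605576614))
counter [0.74091543 0.06315938 0.21      ]
counter [ 0.61532757 -0.14834023  0.21      ]
counter [ 0.45181423 -0.06364041  0.21      ]
counter [0.57886859 0.14501817 0.21      ]
remote [ 0.56467497 -0.16333302  0.19      ]
remote [ 0.60198435 -0.19117941  0.19      ]
remote [ 0.53650716 -0.29286936  0.19      ]
remote [ 0.49448789 -0.25395535  0.19      ]
white [ 0.34041997 -0.24118996  0.06      ] [0.00573628 0.1162603  0.00574387 0.11620034]
[ -1.71475332 -90.76290097 177.68819169  89.23400383]
collar [ 0.39668288 -0.25411753  0.025     ] 9.704761505126953 (370.6058120727539, 263.49559275309247)
```

>>> {"api": "jog_arm", "payload": {
  "deltas": [
    [[1,0,0,4,0],[1,0,0,4,0],[1,0,0,4,0],[1,4,4.5,0,0.17],[1,4,4.5,0,0.17],[1,4,4.5,0,0.17],[1,4,4.5,0,0.17],[1,4,4.5,0,0.17]]
  ]
}}

```text
time_s: 1.4
tcp_pos: [0.417, -0.4128, 0.3659]
eef_rot: [-180.0, -0.0, -112.3]
contact_force: [0.7, -0.5, 0.2]
gripper_width: 0.0877
gripper_force: 0.0
```

>>> {"api": "jog_arm", "payload": {
  "deltas": [
    [[1,0,5,0,0.17],[1,0,5,0,0.17],[1,0,5,0,0.17],[1,0,5,0,0.17],[1,0,5,0,0.17],[1,0,5,0,0.17],[1,0,5,0,0.17],[1,0,5,0,0.07]]
  ]
}}

```text
time_s: 2.4
tcp_pos: [0.4156, -0.013, 0.366]
eef_rot: [-179.9, -0.0, -40.2]
contact_force: [0.7, 0.7, 1.5]
gripper_width: 0.0876
gripper_force: 0.0
```

>>> {"api": "jog_arm", "payload": {
  "deltas": [
    [[1,0,5,0,0],[1,0,5,0,0],[1,1,5,0,0],[1,1,5,0,0],[1,1,5,0,0],[1,1,5,0,0],[1,1,0,0,0],[1,0,0,0,0]]
  ]
}}

```text
time_s: 3.4
tcp_pos: [0.4662, 0.2854, 0.365]
eef_rot: [179.9, -0.0, -40.4]
contact_force: [0.7, -0.7, -0.7]
gripper_width: 0.0874
gripper_force: 0.0
```

Run:
```python
from h import *
s=np.mean([r.capture("side").astype(float) for _ in range(4)],0).astype(np.uint8); cv2.imwrite("pics/sideavg.png",s)
a=cv2.resize(s[150:225,185:285],None,fx=8,fy=4,interpolation=2)
b=cv2.resize(s[235:305,185:330],None,fx=800/145,fy=4.2,interpolation=2)
cv2.imwrite("pics/z1.png",np.vstack([a,b])[:600])
q=r.get_state();print(q["tcp_pos"],q["eef_rot"],q["joints"],q["time_s"],q["contact_force"])
```

```text
[0.46584752 0.28458372 0.36615266] [-1.79943230e+02  2.18297057e-03 -4.04920452e+01] [ 5.19905961e+01  5.04453000e+00 -3.99979699e+00  2.81736891e-04
 -8.08988612e+01 -2.48268684e+00] 3.6 [-1.07053893  0.77385775 -0.05390344]
```

View pics/z1.png

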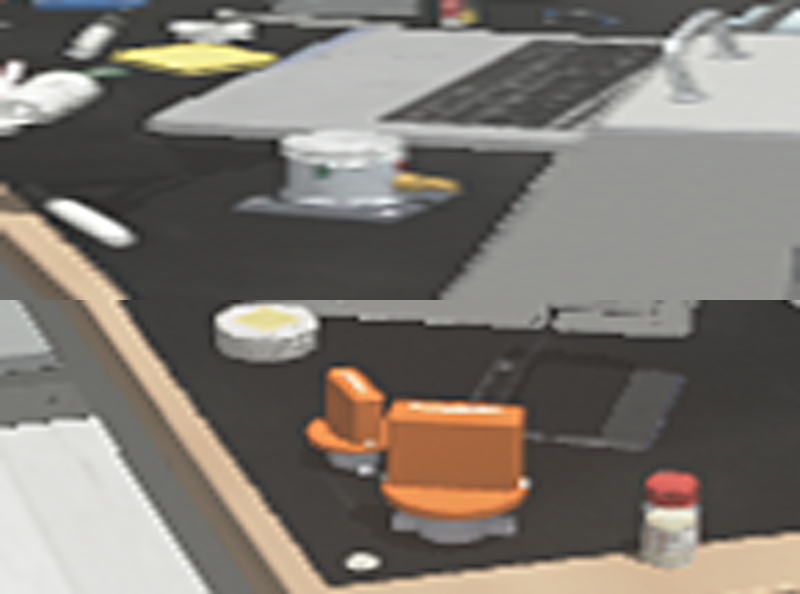

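The side view now shows the dish on the port at about (228,186). The wing top of the small orange cap is near (251,255), clear of the bigger orange one.

Run:
```python
from h import *
t=cv2.imread("pics/topavg.png"); s=cv2.imread("pics/sideavg.png")
def cent(im,lo,hi,x0,y0,x1,y1,k=6):
    c=cv2.resize(im[y0:y1,x0:x1],None,fx=k,fy=k,interpolation=cv2.INTER_CUBIC)
    m=cv2.inRange(cv2.cvtColor(c,cv2.COLOR_BGR2HSV),lo,hi)
    cc=max(cv2.findContours(m,cv2.RETR_EXTERNAL,cv2.CHAIN_APPROX_NONE)[0],key=cv2.contourArea)
    R=cv2.minAreaRect(cc); f=lambda p:np.array([(p[0]+.5)/k-.5+x0,(p[1]+.5)/k-.5+y0])
    M=cv2.moments(cc); return f((M['m10']/M['m00'],M['m01']/M['m00'])),R,np.array([f(p[0]) for p in cc])
a,Ra,ca=cent(t,(0,0,190),(180,40,255),160,215,215,260)
b,Rb,cb=cent(s,(0,0,200),(180,40,255),214,180,240,190)
print("dish",a,b,Ra,Rb,tri(("top",*a),("side",*b)), plane("top",*a,.065))
print(cb.min(0),cb.max(0),ca.min(0),ca.max(0))
a,Ra,ca=cent(t,(0,0,150),(180,150,255),360,258,381,270)
b,Rb,cb=cent(s,(0,0,150),(180,130,255),243,250,256,260)
print("white",a,b,Ra,Rb,tri(("top",*a),("side",*b)), plane("top",*a,.06))
# collar/all orange, both
a,Ra,ca=cent(t,(4,110,60),(22,255,255),355,250,386,280); print("orange top",ca.min(0),ca.max(0))
W=np.array([plane("top",*p,.06) for p in ca[ca[:,0]>376]]); print(W[:,:2].round(3)[::6].tolist())
out=np.hstack([cv2.resize(t[245:285,350:390],(400,400),interpolation=2),cv2.resize(s[245:285,235:275],(400,400),interpolation=2)])
cv2.imwrite("pics/z2.png",out)
```

```text
dish [184.84337433 234.99951751] [227.89549469 185.15636114] ((152.5255584716797, 122.19286346435547), (118.0033187866211, 126.07722473144531), 53.84181594848633) ((84.8834228515625, 31.443004608154297), (87.54569244384766, 41.02431869506836), 14.74356460571289) (array([0.48785067, 0.29638659, 0.06100238]), np.float64(0.0006741724255783889)) [0.48736419 0.29559748 0.065     ]
[220.25       181.91666667] [234.41666667 189.41666667] [173.75       225.08333333] [195.41666667 245.25      ]
white [372.36126816 264.12004319] [248.71928747 253.9479252 ] ((75.67326354980469, 39.350955963134766), (22.664121627807617, 75.27342224121094), 87.95458984375) ((35.32225799560547, 24.030345916748047), (45.58876037597656, 12.633678436279297), 53.746158599853516) (array([ 0.39558509, -0.25154428,  0.05936852]), np.float64(0.0006880211252444131)) [ 0.39593537 -0.25150402  0.06      ]
orange top [361.08333333 254.91666667] [380.41666667 272.91666667]
[[0.38, -0.262], [0.382, -0.264], [0.385, -0.266], [0.387, -0.269], [0.388, -0.272], [0.39, -0.274], [0.393, -0.275], [0.396, -0.274], [0.399, -0.274], [0.402, -0.274], [0.405, -0.272], [0.406, -0.269], [0.407, -0.266], [0.41, -0.265]]
```

View pics/z2.png

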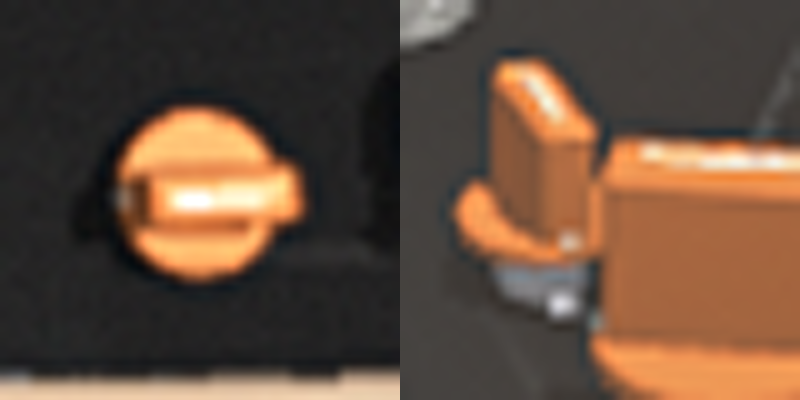

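The zoom shows the small cap's wing with its top centred near (371.8,264) in the top view and its line nearly along −y. Triangulating gives a wing top at z≈0.059 and a dish at (0.488,0.296), z≈0.061, which matches the stated heights. Now I'll descend on the dish.

>>> {"api": "jog_arm", "payload": {
  "deltas": [
    [[1,2.1,1,-5,0],[1,0,0,-5,0],[1,0,0,-5,0],[1,0,0,-5,0],[1,0,0,-5,0],[1,0,0,-2.2,0],[1,0,0,-2,0],[1,0,0,0,0]]
  ]
}}

```text
time_s: 4.6
tcp_pos: [0.4864, 0.2943, 0.0728]
eef_rot: [179.9, 0.0, -40.5]
contact_force: [-0.4, -0.4, 0.6]
gripper_width: 0.0876
gripper_force: 0.0
```

>>> {"api": "jog_arm", "payload": {
  "deltas": [
    [[-1,0,0,0,0],[-1,0,0,0,0],[-1,0,0,0,0],[-1,0,0,0,0],[-1,0,0,0,0],[-1,0,0,0,0]]
  ],
  "force": 15
}}

```text
time_s: 5.35
tcp_pos: [0.4872, 0.2957, 0.0741]
eef_rot: [-180.0, -0.0, -40.4]
contact_force: [-2.1, -0.5, 5.4]
gripper_width: 0.0575
gripper_force: 15.0
```

>>> {"api": "jog_arm", "payload": {
  "deltas": [
    [[-1,0,0,2,0],[-1,0,0,4,0],[-1,0,0,2,0],[-1,-2.7,-4.6,0,0],[-1,-2.5,-5,0,0],[-1,-2.5,-5,0,0],[-1,0,0,-3,0],[-1,0,0,0,0]]
  ]
}}

```text
time_s: 6.35
tcp_pos: [0.409, 0.1484, 0.1226]
eef_rot: [179.8, 0.0, -40.5]
contact_force: [-0.1, 0.2, 0.9]
gripper_width: 0.0577
gripper_force: 15.0
```

Run:
```python
from h import *
s=r.capture("side"); t=r.capture("top")
cv2.imwrite("pics/z3.png",np.hstack([cv2.resize(s[140:240,190:290],(400,400),interpolation=2),cv2.resize(t[200:280,150:230],(400,400),interpolation=2)]))
q=r.get_state();print(q["tcp_pos"],q["contact_force"])
```

```text
[0.4104529  0.14991432 0.12401901] [-0.21500663  0.71044211  0.97884851]
```

View pics/z3.png

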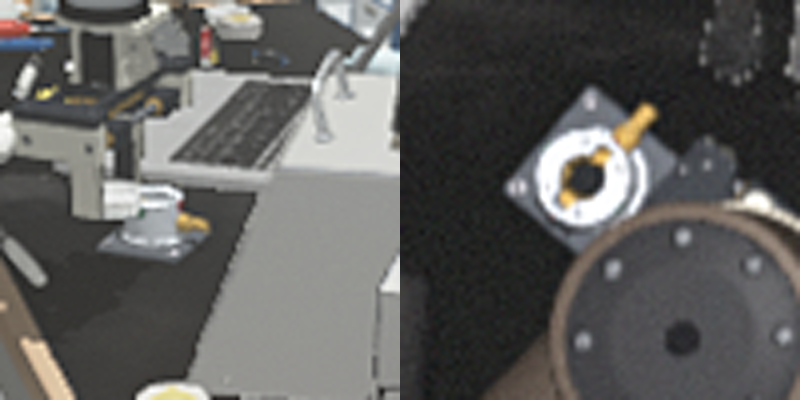

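The side crop shows the dish held level between the fingers. The top view shows the open port with its bore centre near (186.5,235.5) and the slots along the barb direction. Now I'll lower the dish.

>>> {"api": "jog_arm", "payload": {
  "deltas": [
    [[-1,0,0,-4,0],[-1,0,0,-4,0],[-1,0,0,-1.5,0],[-1,0,0,-0.2,0],[-1,0,0,0,0]]
  ]
}}

```text
time_s: 7.08
tcp_pos: [0.4107, 0.1504, 0.0272]
eef_rot: [-180.0, -0.0, -40.4]
contact_force: [0.6, 0.3, -0.4]
gripper_width: 0.0574
gripper_force: 15.0
```

>>> {"api": "jog_arm", "payload": {
  "deltas": [
    [[-1,0,0,-0.2,0],[-1,0,0,-0.1,0],[-1,0,0,0,0]]
  ]
}}

```text
time_s: 7.45
tcp_pos: [0.4104, 0.1499, 0.0241]
eef_rot: [-179.9, -0.0, -40.4]
contact_force: [-1.5, 0.8, 6.1]
gripper_width: 0.0572
gripper_force: 15.0
```

>>> {"api": "jog_arm", "payload": {
  "deltas": [
    [[0.1,0,0,0,0],[1,0,0,0,0],[1,0,0,0,0],[1,0,0,0,0],[1,0,0,0,0],[1,0,0,5,0],[1,0,0,6,0],[1,0,0,6,0]]
  ]
}}

```text
time_s: 8.45
tcp_pos: [0.4096, 0.1492, 0.1954]
eef_rot: [180.0, 0.0, -40.4]
contact_force: [1.4, 1.9, -0.8]
gripper_width: 0.0874
gripper_force: 0.0
```

Run:
```python
from h import *
t=cv2.imread("pics/topavg.png"); s=cv2.imread("pics/sideavg.png")
cv2.imwrite("pics/z4.png",np.hstack([cv2.resize(t[180:280,330:430],(400,400),interpolation=2),cv2.resize(s[180:300,235:355],(400,400),interpolation=2)]))
```

```text
(no output)
```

View pics/z4.png

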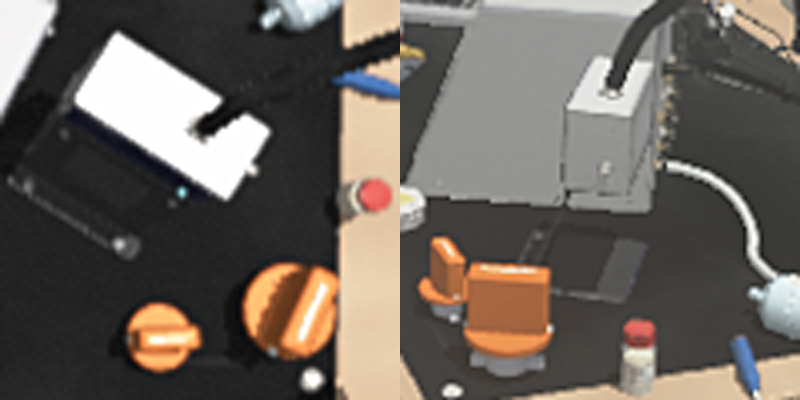

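The crop shows the small box's top front-right corner at about (388,230) in the top view, and the small cap at (370,264). A jaw line along x would bring the gripper body against that corner. So I'll approach at about 35°, and the closing pads will turn the wing into line.

>>> {"api": "jog_arm", "payload": {
  "deltas": [
    [[1,0,0,5,0],[1,0,0,5,0],[1,0,-5,0,-0.1],[1,0,-5,0,-0.15],[1,0,-5,0,0],[1,0,-5,0,0],[1,0,-5,0,0],[1,0,-5,0,0]]
  ]
}}

```text
time_s: 9.45
tcp_pos: [0.4096, -0.1521, 0.2937]
eef_rot: [-180.0, -0.0, -54.7]
contact_force: [2.1, 0.7, 0.6]
gripper_width: 0.0879
gripper_force: 0.0
```

>>> {"api": "jog_arm", "payload": {
  "deltas": [
    [[1,-0.7,-5,0,0],[1,-0.7,-5.1,0,0],[1,0,0,0,0]]
  ]
}}

```text
time_s: 9.82
tcp_pos: [0.3949, -0.2541, 0.2929]
eef_rot: [179.9, 0.1, -55.0]
contact_force: [0.5, 0.1, -0.1]
gripper_width: 0.0877
gripper_force: 0.0
```

Run:
```python
from h import *
t=np.mean([r.capture("top").astype(float) for _ in range(8)],0).astype(np.uint8); cv2.imwrite("pics/top2.png",t)
k=10;x0,y0=165,215
c=cv2.resize(t[y0:255,x0:215],None,fx=k,fy=k,interpolation=cv2.INTER_CUBIC)
d=cv2.resize(t[240:290,220:270],None,fx=6,fy=8,interpolation=2)
cv2.imwrite("pics/z5.png",np.hstack([c,d]))
q=r.get_state();print(q["tcp_pos"],q["eef_rot"],q["time_s"])
print(proj("top",[.41,.15,.015]))
for uv in((388,230),(397.5,212.5),(359,188),(348.8,204)): print("remote",plane("top",*uv,.19))
```

```text
[ 0.39637857 -0.25058375  0.29373638] [-1.79977652e+02 -1.60484758e-02 -5.46553615e+01] 10.225
(np.float64(236.44922612582232), np.float64(260.67937788917305))
remote [ 0.48905005 -0.26699631  0.19      ]
remote [ 0.53515978 -0.29414443  0.19      ]
remote [ 0.60195573 -0.19385389  0.19      ]
remote [ 0.559303   -0.16530447  0.19      ]
```

View pics/z5.png

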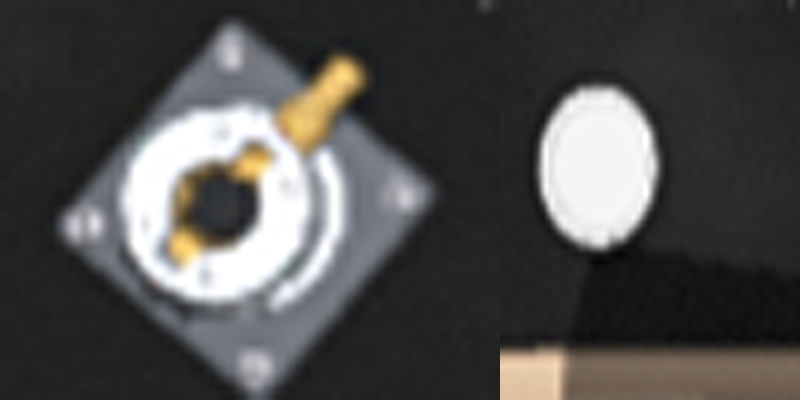

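The port is clearly visible in the crop at 10x, offset (165,215). The rim disc is centred near (216,204), the slots near (255,160) and (183,247), and the screws near (231,48), (403,198), (256,368) and (83,225). The dish lies on the bench near (236,260).

Run:
```python
from h import *
t=cv2.imread("pics/top2.png"); k=10;x0,y0=165,215
c=cv2.resize(t[y0:255,x0:215],None,fx=k,fy=k,interpolation=cv2.INTER_CUBIC)
U=lambda p:((p[0]+.5)/k-.5+x0,(p[1]+.5)/k-.5+y0)
hsv=cv2.cvtColor(c,cv2.COLOR_BGR2HSV)
w=cv2.inRange(hsv,(0,0,185),(180,60,255)); cs=cv2.findContours(w,cv2.RETR_EXTERNAL,cv2.CHAIN_APPROX_NONE)[0]
cc=max(cs,key=cv2.contourArea)[:,0].astype(float)
h=cv2.convexHull(cc.astype(np.float32))[:,0]; print("bbox",cc.min(0),cc.max(0))
# ring fit of outer rim using hull, robust
p=h
for _ in range(4):
    A=np.c_[2*p,np.ones(len(p))]; s=np.linalg.lstsq(A,(p**2).sum(1),rcond=None)[0]; R=np.sqrt(s[2]+s[0]**2+s[1]**2)
    e=np.abs(np.hypot(*(h-s[:2]).T)-R); p=h[e<max(3,np.percentile(e,60))]
M=plane("top",*U(s[:2]),.05); print("rim",s[:2],R,M,"R mm",1e3*np.linalg.norm(plane("top",*U((s[0]+R,s[1])),.05)-M))
br=cv2.inRange(hsv,(12,90,80),(34,255,255)); n,l,st,ce=cv2.connectedComponentsWithStats(br)
for a,b in zip(st[1:],ce[1:]):
    if a[4]>80: print("brass",a,b,plane("top",*U(b),.045))
# hole (dark+brass inside rim)
ins=np.zeros_like(w); cv2.circle(ins,tuple(int(v) for v in s[:2]),int(R*.8),255,-1)
hole=cv2.bitwise_and(cv2.bitwise_not(w),ins); cs=cv2.findContours(hole,cv2.RETR_EXTERNAL,cv2.CHAIN_APPROX_NONE)[0]; hc=max(cs,key=cv2.contourArea)
rc=cv2.minAreaRect(hc); B=np.array([plane("top",*U(q),.05) for q in cv2.boxPoints(rc)]); e=B-np.roll(B,1,0)
m=cv2.moments(hc);print("hole",B.mean(0),np.linalg.norm(e,axis=1),np.degrees(np.arctan2(e[:,1],e[:,0])),plane("top",*U((m['m10']/m['m00'],m['m01']/m['m00'])),.05))
S=np.array([plane("top",*U(q),.009) for q in((231,48),(403,198),(256,368),(83,225))]); print("screw mean",S.mean(0)); a=S[0]-S[2];b=S[1]-S[3]
print("diag deg",np.degrees(np.arctan2(a[1],a[0]))-45,np.degrees(np.arctan2(b[1],b[0]))+45,np.linalg.norm(a),np.linalg.norm(b))
bb=plane("top",*U((327,95)),.026); print("barb",np.degrees(np.arctan2(*(bb-S.mean(0))[1::-1])))
a=plane("top",*U((255,160)),.05);b=plane("top",*U((183,247)),.05);print("slots mid",(a+b)/2,np.degrees(np.arctan2(*(a-b)[1::-1])),np.linalg.norm(a-b))
d=cv2.inRange(t[240:275,220:260],(190,190,190),(255,255,255)); m=cv2.moments(d,True); print("dish",plane("top",m['m10']/m['m00']+220,m['m01']/m['m00']+240,.015))
s=cv2.imread("pics/sideavg.png")
```

```text
bbox [120. 104.] [344. 307.]
rim [234.9421298  206.79067587] 109.5822190793634 [0.48718135 0.28945725 0.05      ] R mm 32.322971055066674
brass [ 278   55   88   97 4255] [322.07121034 101.33396005] [0.51841209 0.26503005 0.045     ]
brass [ 224  147   45   39 1032] [248.09786822 166.06589147] [0.4994148  0.28676855 0.045     ]
brass [ 170  168   50   94 1727] [188.58946149 221.38679792] [0.48322284 0.30418405 0.045     ]
hole [0.48783192 0.29500421 0.05      ] [0.02671722 0.04142465 0.02676698 0.04134248] [  25.54821635  -65.36465491 -154.62943683  114.56474262] [0.48791688 0.29523397 0.05      ]
screw mean [0.48798669 0.29562947 0.009     ]
diag deg -39.86507745892415 -40.85458721187214 0.09803950889004069 0.09761432584821751
barb -40.255671375106814
slots mid [0.48822471 0.29415698 0.05      ] -39.43160251694583 0.03291762866109525
dish [0.41094143 0.15215654 0.015     ]
```

>>> {"api": "jog_arm", "payload": {
  "deltas": [
    [[1,0,0,-5,0],[1,0,0,-5,0],[1,0,0,-5,0],[1,0,0,-4,0],[1,0,0,0,0]]
  ]
}}

```text
time_s: 10.85
tcp_pos: [0.3943, -0.2505, 0.1015]
eef_rot: [179.8, 0.2, -54.7]
contact_force: [0.5, -0.9, 0.7]
gripper_width: 0.088
gripper_force: 0.0
```

>>> {"api": "jog_arm", "payload": {
  "deltas": [
    [[1,0,0,-3,0],[1,0,0,-2.5,0],[1,0,0,0,0],[1,0,0,0,0]]
  ]
}}

```text
time_s: 11.35
tcp_pos: [0.3974, -0.2516, 0.0503]
eef_rot: [-179.9, -0.1, -54.7]
contact_force: [0.6, -0.7, -0.2]
gripper_width: 0.0873
gripper_force: 0.0
```

>>> {"api": "jog_arm", "payload": {
  "deltas": [
    [[-1,0,0,0,0],[-1,0,0,0,0],[-1,0,0,0,0],[-1,0,0,0,0],[-1,0,0,0,0],[-1,0,0,0,0],[-1,0,0,0,0],[-1,0,0,0,0]]
  ],
  "force": 20
}}

```text
time_s: 12.35
tcp_pos: [0.396, -0.2515, 0.0485]
eef_rot: [180.0, 0.0, -54.8]
contact_force: [-1.0, -0.7, 0.1]
gripper_width: 0.016
gripper_force: 20.0
```

The grip width is 16 mm, so the wing is aligned in the jaws. Next I'll lift it with a firmer grip and carry it across.

>>> {"api": "jog_arm", "payload": {
  "deltas": [
    [[-1,0,0,0,0],[-1,0,0,1,0],[-1,0,0,4,0],[-1,0,0,5,0],[-1,0,0,5,0],[-1,0,0,5,0],[-1,0,0,5,0],[-1,0,5,0,0]]
  ],
  "force": 55
}}

```text
time_s: 13.35
tcp_pos: [0.3976, -0.203, 0.303]
eef_rot: [-179.7, -0.3, -55.0]
contact_force: [1.1, 1.9, -3.3]
gripper_width: 0.0156
gripper_force: 55.0
```

>>> {"api": "jog_arm", "payload": {
  "deltas": [
    [[-1,0,5,0,0.1],[-1,0,5,0,0.155],[-1,0,5,0,0],[-1,0,5,0,0],[-1,0,5,0,0],[-1,0,5,0,0],[-1,1,5,0,0],[-1,2,5,0,0]]
  ]
}}

```text
time_s: 14.35
tcp_pos: [0.4255, 0.2001, 0.2998]
eef_rot: [-179.9, 0.0, -40.1]
contact_force: [1.0, -0.4, -0.2]
gripper_width: 0.0154
gripper_force: 55.0
```

>>> {"api": "jog_arm", "payload": {
  "deltas": [
    [[-1,2,4,0,0],[-1,2,4,-5,0],[-1,2.2,1.6,-5,0],[-1,0,0,-4,0],[-1,0,0,0,0],[-1,0,0,0,0]]
  ]
}}

```text
time_s: 15.1
tcp_pos: [0.4874, 0.2923, 0.1641]
eef_rot: [-179.9, -0.0, -40.1]
contact_force: [-0.2, -0.0, -0.3]
gripper_width: 0.0159
gripper_force: 55.0
```

Run:
```python
from h import *
s=np.mean([r.capture("side").astype(float) for _ in range(6)],0).astype(np.uint8); cv2.imwrite("pics/side3.png",s)
cv2.imwrite("pics/z6.png",cv2.resize(s[140:215,185:285],(800,600),interpolation=2))
q=r.get_state();print(q["tcp_pos"],q["eef_rot"],q["time_s"],q["joints"])
```

```text
[0.48693076 0.29210531 0.16337615] [-1.79866900e+02 -1.57420967e-03 -4.01507686e+01] 15.4 [ 5.07031741e+01  1.43623247e+01 -1.96304905e+01  4.29773647e-03
 -5.58741228e+01 -8.56347823e-01]
```

View pics/z6.png

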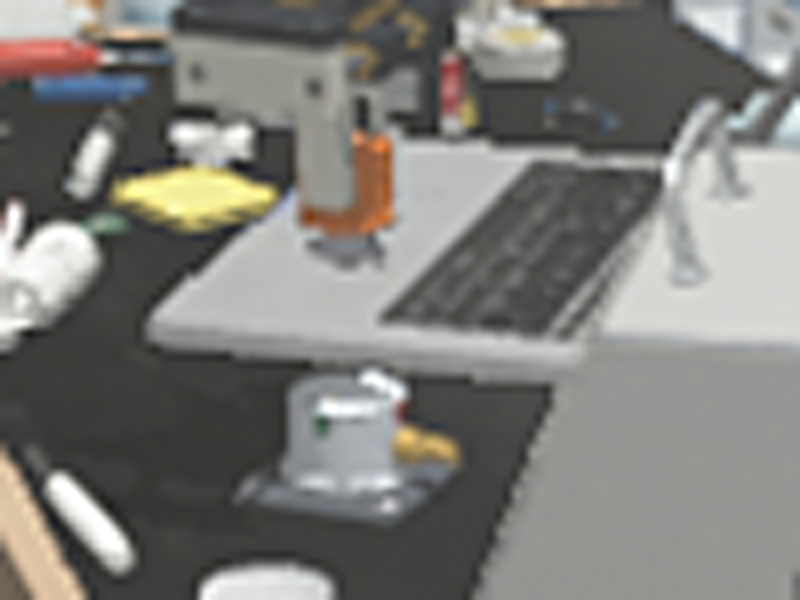

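The side view, scaled 8x, shows the cap held upright. Its collar spans x≈302–397 and the port body spans x≈286–404, so the two are nearly in line. I'll quantify that.

Run:
```python
from h import *
s=cv2.imread("pics/side3.png"); k=8;x0,y0=185,140
c=cv2.resize(s[y0:215,x0:285],None,fx=k,fy=k,interpolation=cv2.INTER_CUBIC); h=cv2.cvtColor(c,cv2.COLOR_BGR2HSV)
o=cv2.inRange(h,(3,110,70),(20,255,255))
xs=[np.where(o[y])[0] for y in range(205,232,3)]; print("collar",[(v.min(),v.max()) for v in xs if len(v)])
g=c.max(2).astype(int)
for y in (430,445,460): v=np.where((g[y,250:430]>110))[0]+250; print("body",y,v.min(),v.max(), g[y,275:300:4],g[y,390:415:4])
q=r.get_state(); print(q["tcp_pos"])
for P,nm in(([.488,.2945,.04],"port"),(q["tcp_pos"]-[0,0,.048-.022],"cap")):
    u,v=proj("side",P); print(nm,(u-x0+.5)*k-.5,(v-y0+.5)*k-.5)
```

```text
collar [(np.int64(356), np.int64(390)), (np.int64(307), np.int64(390)), (np.int64(304), np.int64(390)), (np.int64(303), np.int64(391)), (np.int64(302), np.int64(391)), (np.int64(303), np.int64(391)), (np.int64(306), np.int64(388)), (np.int64(322), np.int64(378)), (np.int64(327), np.int64(373))]
body 430 290 420 [ 55  50  53  84 122 142 146] [179 176 190 202 201 188 160]
body 445 290 429 [ 53  49  55  85 122 141 144] [163 170 180 188 193 192 189]
body 460 284 429 [ 60  80 105 125 135 143 143] [156 137 122 118 120 127 128]
[0.48693076 0.29210531 0.16337615]
port 348.14878127439033 407.73390189259203
cap 343.4378271058954 212.9592438776449
```

>>> {"api": "jog_arm", "payload": {
  "deltas": [
    [[-1,0,0,-1,0],[-1,0,0,0,0],[-1,0,0,0,0],[-1,0,0,0,0]]
  ]
}}

```text
time_s: 15.9
tcp_pos: [0.4867, 0.2919, 0.152]
eef_rot: [180.0, -0.0, -40.1]
contact_force: [-1.3, 0.2, -1.3]
gripper_width: 0.0154
gripper_force: 55.0
```

>>> {"api": "jog_arm", "payload": {
  "deltas": [
    [[-1,0.1,0.3,-2,0],[-1,0,0,-2,0],[-1,0,0,-1,0],[-1,0,0,0,0],[-1,0,0,0,0]]
  ]
}}

```text
time_s: 16.52
tcp_pos: [0.4881, 0.2952, 0.1027]
eef_rot: [-179.9, -0.0, -40.1]
contact_force: [-0.7, -0.7, 0.1]
gripper_width: 0.0157
gripper_force: 55.0
```

>>> {"api": "jog_arm", "payload": {
  "deltas": [
    [[-1,0,0,-0.3,0],[-1,0,0,-0.3,0],[-1,0,0,-0.2,0],[-1,0,0,0,0],[-1,0,0,0,0]]
  ]
}}

```text
time_s: 17.15
tcp_pos: [0.4876, 0.2947, 0.0939]
eef_rot: [180.0, 0.0, -40.2]
contact_force: [-1.2, 0.2, -1.4]
gripper_width: 0.016
gripper_force: 55.0
```

The cap's foot is about 4 mm below the rim with no resistance, so it is in the bore. I'll keep pushing it down.

>>> {"api": "jog_arm", "payload": {
  "deltas": [
    [[-1,0,0,-0.3,0],[-1,0,0,-0.3,0],[-1,0,0,-0.2,0],[-1,0,0,0,0],[-1,0,0,0,0]]
  ]
}}

```text
time_s: 17.77
tcp_pos: [0.4876, 0.2947, 0.086]
eef_rot: [180.0, -0.0, -40.2]
contact_force: [-1.6, -0.6, 2.7]
gripper_width: 0.0154
gripper_force: 55.0
```

>>> {"api": "jog_arm", "payload": {
  "deltas": [
    [[-1,0,0,-0.3,0],[-1,0,0,-0.3,0],[-1,0,0,-0.2,0],[-1,0,0,0,0],[-1,0,0,0,0]]
  ]
}}

```text
time_s: 18.4
tcp_pos: [0.4877, 0.2947, 0.0795]
eef_rot: [-180.0, -0.0, -40.1]
contact_force: [-7.4, -2.4, 16.5]
gripper_width: 0.0155
gripper_force: 55.0
```

The collar is on the rim: 16 N and z matches. Now I'll twist clockwise.

>>> {"api": "jog_arm", "payload": {
  "deltas": [
    [[-1,0,0,0.05,-0.1],[-1,0,0,0,-0.1],[-1,0,0,0,-0.1],[-1,0,0,0,-0.1],[-1,0,0,0,-0.1],[-1,0,0,0,0]]
  ],
  "force": 60
}}

```text
time_s: 19.15
tcp_pos: [0.4877, 0.295, 0.0795]
eef_rot: [-180.0, 0.0, -68.9]
contact_force: [-6.3, -1.9, 12.3]
gripper_width: 0.0155
gripper_force: 60.0
```

>>> {"api": "jog_arm", "payload": {
  "deltas": [
    [[-1,0,0,0,-0.12],[-1,0,0,0,-0.12],[-1,0,0,0,-0.12],[-1,0,0,0,-0.12],[-1,0,0,0,-0.12],[-1,0,0,0,-0.12],[-1,0,0,0,-0.12],[-1,0,0,0,0]]
  ]
}}

```text
time_s: 20.15
tcp_pos: [0.488, 0.2949, 0.0795]
eef_rot: [-180.0, 0.0, -117.0]
contact_force: [-3.1, -2.8, 11.8]
gripper_width: 0.0155
gripper_force: 60.0
```

Run:
```python
from h import *
q=r.get_state();print(q["moment"],q["eef_rot"],q["contact_force"])
```

```text
[-0.94129334  1.52606841  0.15483076] [-1.79955433e+02  4.34420364e-02 -1.16979178e+02] [-3.05717036 -2.83250569 11.84805492]
```

>>> {"api": "jog_arm", "payload": {
  "deltas": [
    [[-1,0,0,0,-0.12],[-1,0,0,0,-0.1],[-1,0,0,0,-0.04],[-1,0,0,0,0],[-1,0,0,0,0],[-1,0,0,0,0],[-1,0,0,0,0],[-1,0,0,0,0]]
  ]
}}

```text
time_s: 21.15
tcp_pos: [0.4883, 0.2947, 0.0795]
eef_rot: [-179.9, 0.1, -131.8]
contact_force: [-2.3, -3.0, 9.9]
gripper_width: 0.0155
gripper_force: 60.0
```

Run:
```python
from h import *
s=r.capture("side")
cv2.imwrite("pics/z7.png",np.hstack([cv2.resize(s[150:250,185:285],(600,600),interpolation=2)]))
q=r.get_state();print(q["moment"],q["eef_rot"],q["contact_force"],q["tcp_pos"],q["gripper_width"])
```

```text
[-1.27009211  0.88872602  0.22139034] [-1.79949615e+02  5.42353135e-02 -1.31773588e+02] [-2.1256697  -2.57580636 10.77161087] [0.48825205 0.29476011 0.07952768] 0.015606590248335347
```

View pics/z7.png

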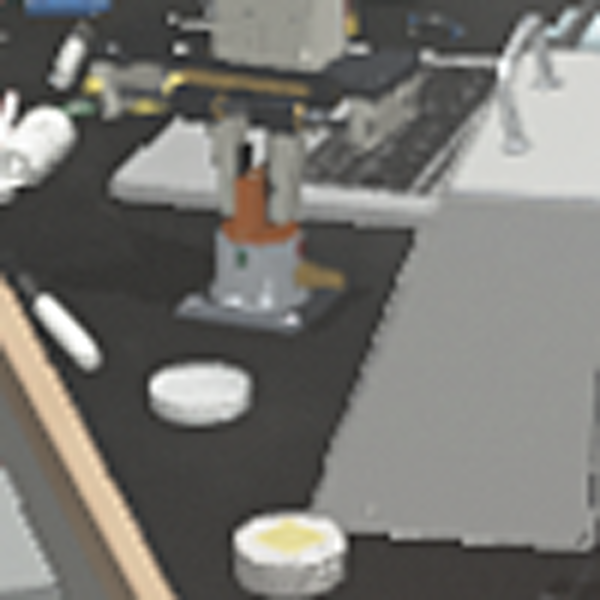

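The side view shows the cap's collar seated on the port at about (257,232) and the wing turned in the grip. The dish lies flat on the bench at about (200,390). The 0.22 N m moment about z matches the valve spring at about a quarter turn, so I'm handing the job in.

```bash
python3 -c "
from plant import r
print(r.close_job())"
```

```text
the job is handed in; nothing more can be done
None
```

I handed the job in with the dish flat on the bench about 16 cm from the port. The cap is seated, turned about 91° clockwise and still gripped, but the hand-in returned no verdict, so I don't know the score.

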